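# Lock the ink case by finding its hidden notch

### The arm

A 7-joint arm with a two-finger parallel gripper is mounted at the origin on the work surface. World frame = base frame: x ahead of the robot, y to its left, z up, the work surface at z = 0. Lengths are in m, angles in rad, forces in N, time in s.
With the tool pointing down it reaches from about 0.425 to 0.875 m from the base axis. Payload 9.9 kg.
Tool frame: the origin (TCP) lies at the very end of the fingers, on their centre line; the grasp point (between the pads) lies 19 mm behind it; z points along the fingers, y is the line along which they close (so a half turn about z gives the same grasp; the last joint's range is limited). The gripper opens to 85 mm and grips with 20 to 120 N. Pads are 22 mm wide; open, the fingers measure 114 mm over their backs; the gripper's body (76 mm by 85 mm) begins 54 mm behind the grasp point. The pads swing forward as they close: fully open they stand 13 mm farther back than shut.
Start: joints at [1.134, 0.576, 0.025, 1.437, -0.015, 1.129, -0.057], TCP at [0.233, -0.633, 0.231] pointing down, gripper open.
Joint ranges: [-2.76, 2.76], [-0.34, 2.15], [-1.52, 1.57], [0.19, 2.46], [-1.09, 4.23], [0.17, 1.99], [-2.82, 2.82]. Speed limits (rad/s): [2.22, 2.22, 3.01, 3.01, 3.14, 3.14, 3.14].

### API

Orientations are given as a unit quaternion [x, y, z, w].
In Python, from station import get_obs, vision, order gives the robot as it stands.
- The arm moves only by the tool arm_command, never from a script. Its argument "motion" is a list that holds one entry, the list of rows, each a list of 7 numbers: the turn, a rotation vector about the tool's x, y, z in rad, then the shift along the tool's x, y, z in mm, then the finger opening in mm, from 0 to 85.4. In form: [[[ax, ay, az, tx, ty, tz, jaw], ...]]. A call has 1 to 8 rows; each row shifts and turns the commanded pose from where the row before left it, along the tool's axes as they then stand; what a row does not reach is not made up. A row lasts 1/12 s, in which the tool goes at most 41.7 mm and 7.16 degrees, less where a joint would pass 70% of its speed; a pose out of reach is approached as far as the arm can. A call with a gripper value outside its range is refused whole. The fingers move at their own pace and stop on an object; the grip force is fixed at half the most. Time passes only in rows, so rows that do not move let the fingers close. It gives the time, the measured TCP pose, the force, the opening and the grip force at its end, in the units of the state.
- get_obs(): the state, without advancing time (a new reading comes with each control period).
- vision.camera(name): name is "scene" or "top" or "wrist"; returns a dict with "pixels" (420x560x3 uint8, blue, green, red), "z_map" (420x560 float32, m along the optical axis (not along the pixel's ray), 0 where there is no reading), "fx", "fy", "cx", "cy" (pixels), "distortion" ([k1, k2, p1, p2, k3] as OpenCV has them; the pictures are not rectified), "origin" and "rotation" of the camera in the world. Camera axes: x right, y down, z forward; pixel columns grow to the right and rows downward; lengths in m; the calibration is good to about 2 mm. A picture is of the moment at which its call begins.
- order.close_job(): hands the job in; it is judged then, once.
The state is a dict: "time": time; "q": joint angles; "joint_vel": joint speeds; "joint_torque": joint torques, N m; "tool_pos": TCP position; "orientation": TCP orientation; "force": force on the tool from outside, world axes, zero at the start; "moment": the same for the moment, N m; "finger_gap": finger opening in m; "grip_force": force on a finger pad.
Only numpy, scipy, OpenCV 4.12 (cv2) and the standard library are available. Lean on these libraries where they do the work, as an engineer would, in place of code of your own. Each camera call takes 0.05 s, during which the arm holds its last target. There are 200 camera calls.

### The job

The ink bottles are packed away and the dark green case only wants locking: turn the knob on its lid clockwise until you feel it drop into its notch and the orange pin on that lid sinks into the lid, then let go. Leave the knob of the cream pen case as it is, and leave the amber ink bottle standing where it is.

Things in the scene. Friction and masses are not known exactly. Their poses are not given: they have to be found in the camera images.
- ink_knob (a point): knob on the lid of the dark green case (190 x 120 mm, fixed, lid top 62 mm up): grey disc 44 mm across, top 76 mm up, with a black bar grip 42 long, 14 thick, top 106 mm up. Point: mid-bar on the axis, 99 mm above the desk; x along the bar, z up. The unseen notch lies 0.6 to 1.15 rad clockwise (from above) of the start. Even drag 0.08 Nm until then; one grasp of the bar from above does it
- ink_pin (a joint): sinking of the green case's orange pin (16 mm across, on the lid 42 mm from the knob's axis), m: 0 = 9 mm proud, 0.008 = sunk, knob in its notch; 1 mm at 0.3 rad off it, 3 mm at 0.2, 6 mm at 0.1. From 0.3 rad before the notch the drag reverses: the knob pulls on with 0.1 Nm; past it, it resists with 0.25. Let go within 0.25 rad either side it snaps home. Stop 0.6 rad past; may be turned back
- pen_knob (a point): bystander: the white-marked end of the black bar of the like knob on the cream pen case, 21 mm out from that knob's axis, 99 mm above the desk. The cream case has the size and parts of the green one; the two stand left and right, changing places by chance, each turned up to 25 degrees
- amber_ink_mid (a point): bystander: the middle of the amber glass ink bottle with a black six-sided cap, standing loose between the two cases: 42 mm square, 75 mm high, this point 37.5 mm above the desk, its z axis up
Things that resemble listed ones, but are neither listed nor needed, are in the scene too. What is meant by the part that bears amber_ink_mid is not red, and is the larger of those in its own colour.

How it is judged:
At the end, for the whole second after the job is handed in: the green case's orange pin is sunk by more than 6 of its 8 mm (knob within about 6 degrees of its notch, where it snaps by itself), the cream case's knob has turned by less than about 20 degrees, and the amber ink bottle stands upright within 30 mm of where it stood (value of joint ink_pin above 0.006 m and distance of pen_knob from where it was at the start of the episode below 0.008 m and angle between amber_ink_mid's own z axis and vertical below 0.2 rad and distance of amber_ink_mid from where it was at the start of the episode below 0.03 m); the robot touches nothing.
It fails at once if the knob of the cream pen case is turned (its marked end moves more than 8 mm) (distance of pen_knob from where it was at the start of the episode above 0.008 m).
It fails at once if the amber ink bottle is tipped more than 30 degrees or shifted more than 30 mm (angle between amber_ink_mid's own z axis and vertical above 0.52 rad or distance of amber_ink_mid from where it was at the start of the episode above 0.03 m).
It also fails if it takes over 45 s, if anything falls off the work surface, if the arm or the gripper's body presses on something with over 40 N, if the wrist force passes 120 N, or if a joint passes its speed limit or range.

## Working session

There is one attempt and no reset: what is moved stays moved. The work goes in short steps, Python scripts to look and compute and a tool call to move; the robot and the scene stay as the last step left them, time stands still between calls to the robot, and variables do not carry over. Pictures are saved under pics/ and viewed, at most 10 in all, crops included, and the job is handed in when it is done.

Besides the shell and the picture viewer there is one more tool, called after "Request:" as a command line: name --argument value ..., lists and objects as JSON in quotes. arm_command: Moves the arm, as the interface text tells. Its arguments: {"type":"object","properties":{"motion":{"type":"array"}},"required":["motion"]}

```bash
mkdir -p pics
cat > h.py <<'E'
import numpy as np,cv2
from station import get_obs,vision,order
def world(c):
    h,w=c["z_map"].shape
    K=np.array([[c["fx"],0,c["cx"]],[0,c["fy"],c["cy"]],[0,0,1]])
    u,v=np.meshgrid(np.arange(w),np.arange(h))
    p=cv2.undistortPoints(np.stack([u,v],-1).reshape(-1,1,2).astype(np.float64),K,np.array(c["distortion"],float)).reshape(h,w,2)
    z=c["z_map"].astype(float)
    P=np.dstack([p[...,0]*z,p[...,1]*z,z])
    W=P@np.array(c["rotation"]).T+np.array(c["origin"])
    W[z==0]=np.nan
    return W
E
python3 - <<'E'
from h import *
o=get_obs();print(o)
for n in("top","scene"):
    c=vision.camera(n);np.save(f"pics/{n}.npy",c,allow_pickle=True);cv2.imwrite(f"pics/{n}0.png",c["pixels"]);print(n,c["origin"])
E
```

```text
{'time': 0.0, 'q': array([ 1.13418503,  0.57650987,  0.02483744,  1.43791065, -0.01497527,
        1.12896701, -0.05648006]), 'joint_vel': array([ 5.96634454e-04,  1.34364863e-04,  2.16711346e-05,  2.06263484e-03,
        6.81433257e-04, -3.57473296e-04, -8.09910581e-04]), 'joint_torque': array([-7.41037838e-04, -7.65759373e+01,  2.25065120e+00, -2.85959637e+01,
        1.53075554e-02,  1.28029266e-02, -9.56994995e-05]), 'tool_pos': array([ 0.2330869 , -0.63300787,  0.23045652]), 'orientation': array([ 9.84474354e-01,  1.75526629e-01, -1.91280646e-04, -7.82159475e-04]), 'force': array([ 0.05796836,  0.43741265, -0.93449347]), 'moment': array([-0.05175005, -0.01212841, -0.01806525]), 'grip_force': 0.0, 'finger_gap': 0.0851282145965697}
top [ 0.39462638 -0.01488021  1.08938019]
scene [1.31731395 0.61597923 0.7620941 ]
```

View pics/top0.png

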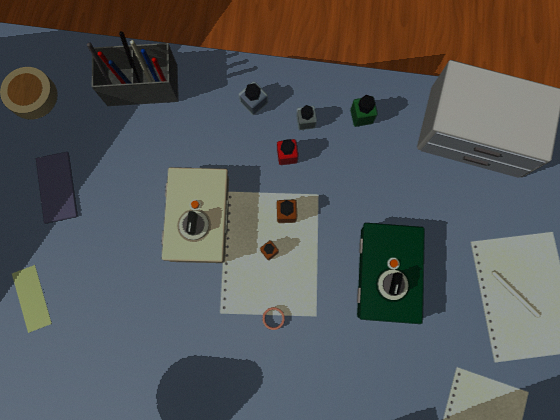

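View pics/scene0.png

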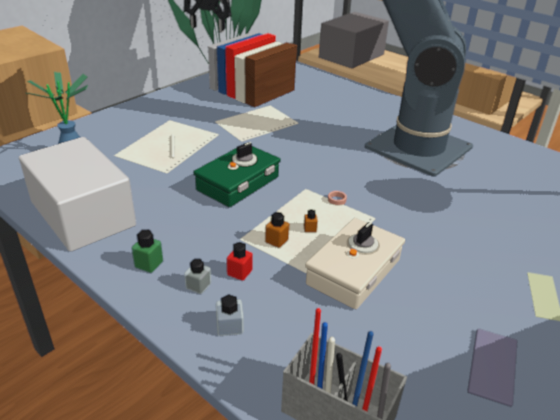

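The top view shows the green case on the right, centred near (392,273), with its knob at (393,284) and pin at (393,263). The cream case is on the left with its knob at (193,223), and the larger amber bottle is at (287,210). Next I'll measure these in 3D.

Run:
```python
from h import *
c=np.load("pics/top.npy",allow_pickle=True).item();W=world(c)
def box(n,u0,u1,v0,v1,zl,zh):
    P=W[v0:v1,u0:u1].reshape(-1,3);P=P[(P[:,2]>zl)&(P[:,2]<zh)]
    r=cv2.minAreaRect(P[:,:2].astype(np.float32)*1000)
    print(n,len(P),P.mean(0).round(4),np.median(P[:,2]).round(4),r);print(cv2.boxPoints(r).round(0).tolist())
box("bar",370,420,260,310,.095,.115)
box("disc",370,420,266,310,.070,.082)
box("case",340,440,210,335,.05,.068)
box("pin",384,404,254,272,.066,.078)
box("amber",270,300,190,230,.05,.09)
box("small",258,280,235,262,.02,.09)
box("cream",155,235,160,270,.05,.068)
box("creambar",170,215,205,245,.095,.115)
i=c["pixels"][240:320,345:440];cv2.imwrite("pics/crop.png",cv2.resize(i,None,fx=6,fy=6,interpolation=2))
```

```text
Traceback (most recent call last):
  File "h.py", line 10, in world
    W=P@np.array(c["rotation"]).T+np.array(c["origin"])
      ~^~~~~~~~~~~~~~~~~~~~~~~~~~
ValueError: matmul: Input operand 1 has a mismatch in its core dimension 0, with gufunc signature (n?,k),(k,m?)->(n?,m?) (size 4 is different from 3)
```

The camera rotation comes as a quaternion, so I'll convert it.

```bash
sed -i 's/np.array(c\["rotation"\]).T/R.from_quat(c["rotation"]).as_matrix().T/; 1i from scipy.spatial.transform import Rotation as R' h.py
python3 - <<'E'
from h import *
c=np.load("pics/top.npy",allow_pickle=True).item();print(c["rotation"]);W=world(c)
def box(n,u0,u1,v0,v1,zl,zh):
    P=W[v0:v1,u0:u1].reshape(-1,3);P=P[(P[:,2]>zl)&(P[:,2]<zh)]
    if len(P)<4: print(n,"none");return
    r=cv2.minAreaRect(P[:,:2].astype(np.float32)*1000)
    print(n,len(P),P.mean(0).round(4),np.median(P[:,2]).round(4),r);print(cv2.boxPoints(r).round(0).tolist())
box("bar",370,420,260,310,.095,.115)
box("disc",370,420,266,310,.070,.082)
box("case",340,440,210,335,.05,.068)
box("pin",384,404,254,272,.066,.078)
box("amber",270,300,190,230,.05,.09)
box("small",258,280,235,262,.02,.09)
box("cream",155,235,160,270,.05,.068)
box("creambar",170,215,205,245,.095,.115)
i=c["pixels"][240:320,345:440];cv2.imwrite("pics/crop.png",cv2.resize(i,None,fx=6,fy=6,interpolation=2))
E
```

```text
[ 0.7472911  -0.65604085  0.07170928 -0.0776156 ]
bar 177 [ 0.4792 -0.2287  0.105 ] 0.1055 ((479.4832763671875, -229.49200439453125), (14.491029739379883, 41.35559844970703), 82.9599609375)
[[458.0, -234.0], [499.0, -239.0], [501.0, -225.0], [460.0, -220.0]]
disc 246 [ 0.4789 -0.2261  0.0753] 0.0756 ((478.18438720703125, -230.4726104736328), (51.732444763183594, 57.91107940673828), 52.89767074584961)
[[439.0, -234.0], [486.0, -269.0], [517.0, -227.0], [471.0, -192.0]]
case 5527 [ 0.5045 -0.2262  0.0619] 0.062 ((504.6407165527344, -226.37472534179688), (194.03395080566406, 128.9022216796875), 3.097956657409668)
[[404.0, -167.0], [411.0, -296.0], [605.0, -285.0], [598.0, -157.0]]
pin 81 [ 0.5173 -0.2273  0.0693] 0.0692 ((520.6421508789062, -228.68673706054688), (29.841224670410156, 35.01577377319336), 9.129081726074219)
[[503.0, -214.0], [509.0, -248.0], [538.0, -244.0], [533.0, -209.0]]
amber 306 [ 0.604  -0.0023  0.0632] 0.063 ((606.0184936523438, -1.9499263763427734), (38.398319244384766, 39.39232635498047), 7.525874137878418)
[[584.0, 15.0], [590.0, -24.0], [628.0, -19.0], [622.0, 20.0]]
small 216 [0.5193 0.023  0.0414] 0.0373 ((520.8908081054688, 23.407840728759766), (29.98342514038086, 29.956872940063477), 45.91393280029297)
[[500.0, 23.0], [521.0, 2.0], [542.0, 24.0], [521.0, 45.0]]
cream 5105 [0.5706 0.1815 0.0622] 0.0623 ((571.612548828125, 184.02008056640625), (195.04820251464844, 128.3438262939453), 6.225877285003662)
[[468.0, 237.0], [482.0, 110.0], [676.0, 131.0], [662.0, 258.0]]
creambar 171 [0.5457 0.1788 0.1052] 0.1058 ((546.4402465820312, 179.25405883789062), (41.811153411865234, 14.66926383972168), 0.43948712944984436)
[[525.0, 186.0], [526.0, 172.0], [567.0, 172.0], [567.0, 187.0]]
```

View pics/crop.png

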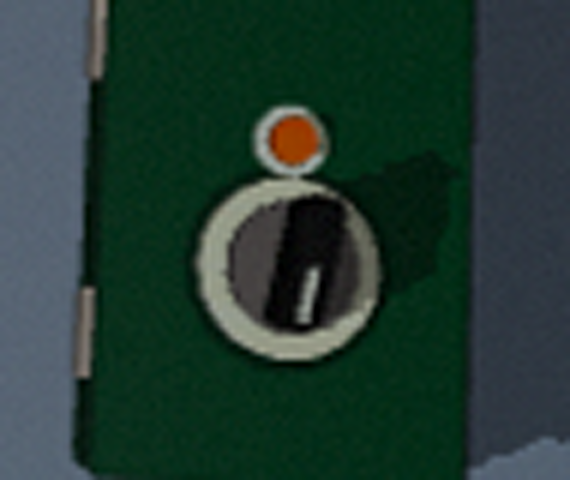

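The crop shows the green knob's black bar with its white mark facing the robot, and the pin just ahead of it. The sizes match: the bar measures 14.5 x 41 mm with its top at 105.5 mm and the lid at 62 mm. The bar centre is (0.4795, -0.2295), at −7°, 0.53 m from the base. I'll turn the tool clockwise by 0.475 rad, then travel across.

Request:
arm_command --motion '[[[0, 0, 0.119, 0, 0, 0, 60], [0, 0, 0.119, 0, 0, 0, 60], [0, 0, 0.119, 0, 0, 0, 60], [0, 0, 0.118, 0, 0, 0, 60], [0, 0, 0, 8, -18, 0, 60], [0, 0, 0, 16, -36, 0, 60], [0, 0, 0, 16, -36, 0, 60], [0, 0, 0, 16, -36, 0, 60]]]'

```text
time: 0.77
tool_pos: [0.3044, -0.5137, 0.2307]
orientation: [0.998, -0.062, -0.0, -0.0]
force: [1.5, 0.2, 1.4]
finger_gap: 0.0604
grip_force: 0.0
```

Request:
arm_command --motion '[[[0, 0, 0, 16, -36, 0, 60], [0, 0, 0, 16, -36, 0, 60], [0, 0, 0, 16, -36, 0, 60], [0, 0, 0, 16, -36, 0, 60], [0, 0, 0, 16, -36, 0, 60], [0, 0, 0, 16, -36, 0, 60], [0, 0, 0, 16, -36, 0, 60], [0, 0, 0, 16, -36, 0, 60]]]'

```text
time: 1.43
tool_pos: [0.4668, -0.2431, 0.2312]
orientation: [0.998, -0.061, -0.0, -0.0]
force: [1.2, 0.3, 0.4]
finger_gap: 0.0603
grip_force: 0.0
```

Request:
arm_command --motion '[[[0, 0, 0, 8, -17, 20, 60], [0, 0, 0, 0, 0, 30, 60], [0, 0, 0, 0, 0, 0, 60], [0, 0, 0, 0, 0, 0, 60]]]'

```text
time: 1.77
tool_pos: [0.4751, -0.2289, 0.1805]
orientation: [0.998, -0.061, -0.002, -0.0]
force: [0.5, -1.2, 0.8]
finger_gap: 0.0595
grip_force: 0.0
```

```bash
cat > e.py <<'E'
from h import *
o=get_obs();M=R.from_quat(o["orientation"]).as_matrix()
print(o["time"],o["tool_pos"],o["q"].round(3),"xdir deg",np.degrees(np.arctan2(M[1,0],M[0,0])),M[:,2].round(4),o["finger_gap"],o["force"],o["moment"])
print("to target mm (tool):",(M.T@(np.array([.4795,-.2295,.082])-o["tool_pos"])*1000).round(1))
E
python3 e.py
python3 - <<'E'
from h import *
c=vision.camera("wrist");cv2.imwrite("pics/w1.png",c["pixels"]);W=world(c)
m=(W[...,2]>.097)&(W[...,2]<.112)&(np.hypot(W[...,0]-.4795,W[...,1]+.2295)<.04)
P=W[m];print(len(P),cv2.minAreaRect(P[:,:2].astype(np.float32)*1000) if len(P)>3 else 0)
E
```

```text
1.7667 [ 0.47512825 -0.22888698  0.18048579] [ 0.305  0.416  0.078  1.894 -0.042  0.837 -1.289] xdir deg -6.998950947077677 [-3.7e-03  9.0e-04 -1.0e+00] 0.059471810852436906 [ 0.48361775 -1.20179861  0.78028387] [-0.00968954 -0.06350063 -0.02531648]
to target mm (tool): [ 4.8  0.1 98.5]
1156 ((480.80120849609375, -231.48214721679688), (13.929020881652832, 41.27627944946289), 82.6199951171875)
```

View pics/w1.png

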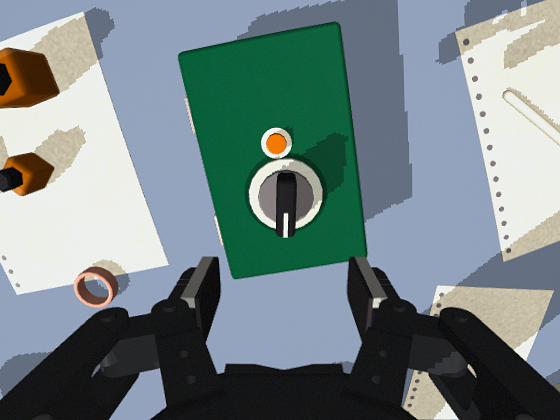

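The wrist view has the bar centred between the pads, at about (286,205), with the pin at (276,143). Up close the bar centre is (0.4808, -0.2315), 2 mm from the top-view estimate. I'll descend and close.

Request:
arm_command --motion '[[[0, 0, 0, 3, 1, 20, 60], [0, 0, 0, 2.5, 0.5, 30, 60], [0, 0, 0, 0, 0, 26, 60], [0, 0, 0, 0, 0, 14, 60], [0, 0, 0, 0, 0, 7, 60], [0, 0, 0, 0, 0, 0, 60], [0, 0, 0, 0, 0, 0, 5], [0, 0, 0, 0, 0, 0, 5]]]'

```text
time: 2.48
tool_pos: [0.4824, -0.232, 0.0858]
orientation: [0.998, -0.061, 0.001, 0.0]
force: [0.1, -0.1, 0.6]
finger_gap: 0.0363
grip_force: 0.0
```

Request:
arm_command --motion '[[[0, 0, 0, 0, 0, 0, 5], [0, 0, 0, 0, 0, 0, 5], [0, 0, 0, 0, 0, 0, 5], [0, 0, 0, 0, 0, 0, 5]]]'

```text
time: 2.82
tool_pos: [0.4823, -0.2314, 0.0856]
orientation: [0.998, -0.061, 0.001, 0.0]
force: [-0.8, 0.7, 7.8]
finger_gap: 0.013
grip_force: 60.7
```

```bash
python3 e.py
```

```text
2.8167 [ 0.4822984  -0.23137609  0.0855729 ] [ 0.319  0.553  0.06   1.98  -0.055  0.608 -1.277] xdir deg -6.989798936472069 [ 1.9e-03 -6.0e-04 -1.0e+00] 0.012958855776690315 [-0.76871444  0.70204824  7.76761987] [0.2029427  0.31134615 0.0102633 ]
to target mm (tool): [-3.  -1.5  3.6]
```

The bar is gripped at 13 mm opening with 61 N. I'll turn clockwise in steps, watching the moment and the pin height.

Request:
arm_command --motion '[[[0, 0, 0.08, 0, 0, 0, 5], [0, 0, 0.08, 0, 0, 0, 5], [0, 0, 0.08, 0, 0, 0, 5], [0, 0, 0.08, 0, 0, 0, 5], [0, 0, 0.08, 0, 0, 0, 5], [0, 0, 0, 0, 0, 0, 5], [0, 0, 0, 0, 0, 0, 5]]]'

```text
time: 3.4
tool_pos: [0.4821, -0.2318, 0.0856]
orientation: [0.966, -0.259, 0.001, 0.0]
force: [-1.9, -0.4, 7.6]
finger_gap: 0.0121
grip_force: 60.8
```

```bash
cat > p.py <<'E'
import sys
from h import *
for n in("wrist","top"):
    c=vision.camera(n);W=world(c);b=c["pixels"].astype(int)
    m=(b[...,2]>140)&(b[...,1]<.65*b[...,2])&(b[...,0]<.35*b[...,2])&(np.hypot(W[...,0]-.5213,W[...,1]+.228)<.03)
    l=(b[...,2]<60)&(b[...,1]>b[...,2]*1.5)&(W[...,2]>.05)&(W[...,2]<.07)&(np.hypot(W[...,0]-.5213,W[...,1]+.228)<.06)
    print(n,m.sum(),np.median(W[m][:,2]) if m.any() else None,"lid",l.sum(),np.median(W[l][:,2]) if l.any() else None)
    if len(sys.argv)>1 and n==sys.argv[1]: cv2.imwrite(f"pics/{sys.argv[2]}.png",c["pixels"])
E
python3 e.py; python3 p.py wrist w2
```

```text
3.4 [ 0.48214136 -0.23180845  0.08557965] [ 0.241  0.56   0.179  1.983 -0.165  0.609 -1.566] xdir deg -29.983024662919423 [ 0.0018 -0.0011 -1.    ] 0.012145350335109769 [-1.88947616 -0.37274433  7.55186   ] [-0.20129699  0.39853053 -0.14489979]
to target mm (tool): [-3.4 -0.7  3.6]
wrist 675 0.06882908000156532 lid 30549 0.061158233533637724
top 7 0.07020380655464664 lid 1211 0.06207175449595215
```

View pics/w2.png

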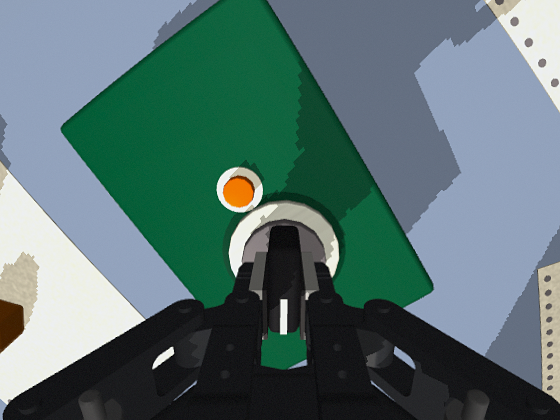

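The pin is in clear view at (238,190), and the bar is turning with the fingers. Pin height is about 7.7 mm above the lid. I'll go on in 0.15 rad steps.

Request:
arm_command --motion '[[[0, 0, 0.08, 0, 0, 0, 5], [0, 0, 0.07, 0, 0, 0, 5], [0, 0, 0, 0, 0, 0, 5], [0, 0, 0, 0, 0, 0, 5]]]'

```text
time: 3.83
tool_pos: [0.482, -0.232, 0.0855]
orientation: [0.944, -0.331, 0.001, 0.0]
force: [-1.7, -0.9, 7.9]
finger_gap: 0.0127
grip_force: 61.0
```

```bash
python3 e.py; python3 p.py
```

```text
3.8333 [ 0.4820493  -0.23198103  0.0855368 ] [ 0.212  0.565  0.223  1.984 -0.207  0.612 -1.674] xdir deg -38.606949938084206 [ 0.0018 -0.0011 -1.    ] 0.012689002902393985 [-1.67127711 -0.92896823  7.90467288] [-0.28702585  0.39233584 -0.36167334]
to target mm (tool): [-3.5 -0.3  3.5]
wrist 624 0.0653338826173906 lid 29572 0.06114188349114619
top 0 None lid 1224 0.06199009780272413
```

Request:
arm_command --motion '[[[0, 0, 0.08, 0, 0, 0, 5], [0, 0, 0.07, 0, 0, 0, 5], [0, 0, 0, 0, 0, 0, 5], [0, 0, 0, 0, 0, 0, 5]]]'

```text
time: 4.27
tool_pos: [0.4819, -0.2321, 0.0856]
orientation: [0.916, -0.4, 0.001, 0.0]
force: [-2.2, -2.0, 7.3]
finger_gap: 0.0125
grip_force: 61.0
```

```bash
python3 e.py; python3 p.py
```

```text
4.2667 [ 0.48190925 -0.2320772   0.08556262] [ 0.183  0.57   0.267  1.986 -0.248  0.615 -1.781] xdir deg -47.192167263428104 [ 0.0016 -0.0012 -1.    ] 0.012453994615958192 [-2.20875207 -2.04595696  7.29855657] [-0.40787717  0.59722277 -0.27935516]
to target mm (tool): [-3.5  0.   3.6]
wrist 0 None lid 28462 0.061140028428085746
top 0 None lid 1219 0.06194530517903707
```

The pin dropped from 7.7 mm to 4.2 mm and is now out of the colour mask, so I'll look.

```bash
python3 p.py wrist w3
```

```text
wrist 0 None lid 28458 0.06113608254943975
top 0 None lid 1216 0.06198751551510007
```

View pics/w3.png

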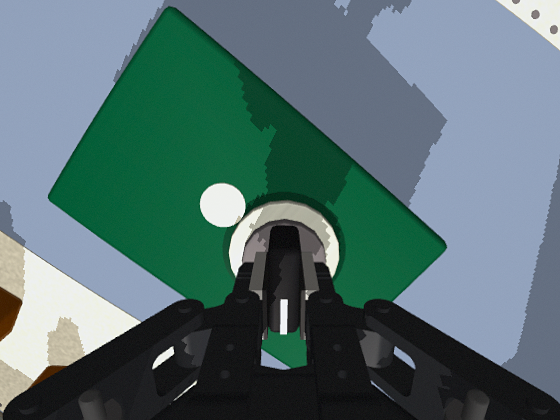

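The pin at (223,205) has sunk level with its white collar, so the knob is in or beside its notch. I'll release it and lift.

Request:
arm_command --motion '[[[0, 0, 0, 0, 0, 0, 50], [0, 0, 0, 0, 0, 0, 50], [0, 0, 0, 0, 0, 0, 50], [0, 0, 0, 0, 0, -15, 50], [0, 0, 0, 0, 0, -35, 50], [0, 0, 0, 0, 0, -40, 50], [0, 0, 0, 0, 0, -20, 50], [0, 0, 0, 0, 0, 0, 50]]]'

```text
time: 5.13
tool_pos: [0.4837, -0.2323, 0.1989]
orientation: [0.917, -0.4, 0.004, -0.0]
force: [0.6, -0.4, 0.2]
finger_gap: 0.0497
grip_force: 0.0
```

```bash
python3 e.py; python3 p.py wrist w4
python3 - <<'E'
from h import *
c=vision.camera("wrist");W=world(c)
m=(W[...,2]>.097)&(W[...,2]<.112)&(np.hypot(W[...,0]-.4805,W[...,1]+.2315)<.035)
print(cv2.minAreaRect(W[m][:,:2].astype(np.float32)*1000))
E
```

```text
5.1333 [ 0.48368478 -0.23229428  0.1988573 ] [ 0.126  0.42   0.338  1.864 -0.177  0.88  -1.844] xdir deg -47.107289382876054 [ 0.007  -0.0024 -1.    ] 0.049671233814977504 [ 0.56617128 -0.37141932  0.1733808 ] [-0.04374301 -0.07940953  0.04473874]
to target mm (tool): [ -5.7   1.6 116.8]
wrist 2 0.25706661696973854 lid 11226 0.061169161073043266
top 0 None lid 1120 0.06212217427134248
((480.4284973144531, -231.6258087158203), (13.632613182067871, 41.531761169433594), 42.599491119384766)
```

View pics/w4.png

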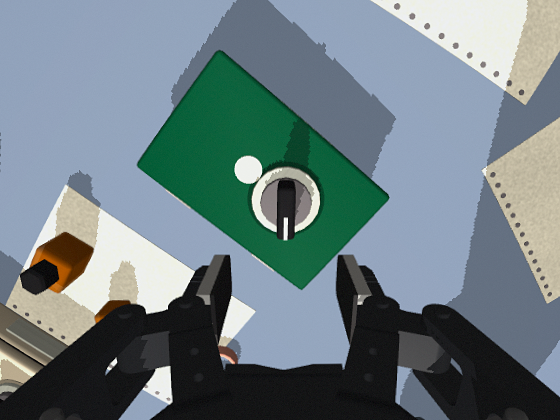

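With the gripper clear, the pin at (248,170) stays sunk and the bar rests at −47°, 0.70 rad clockwise of its start. The amber bottle at (62,262) is still standing.

```bash
python3 -c "
from station import order
print(order.close_job())"
```

```text
the job is handed in; nothing more can be done
None
```

I turned the green case's knob about 0.70 rad clockwise; it holds there with the orange pin sunk, the gripper is clear, the arm never went near the cream knob or the amber bottle, and the job is handed in (no verdict was returned).

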